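Pull the tray end out one hole and put the yo-yo in the bay

TASK

The yo-yo does not fit in the end bay of the pull-out tray yet. Squeeze in the two brass snap buttons on the tray's front rail, draw the end of the tray out to the next hole until both buttons pop out again by themselves, without forcing the rail against the buttons, then lay the yo-yo flat on the floor of the widened bay. Leave everything else where it is.

Things in the scene. Friction and masses are not known exactly. Their poses are not given: they have to be found in the camera images.
- tray: Dark wood tray on two steel skids; this fixed half does not move. Origin: centre of its underside; x depth, y length, z up. Deck 200 x 240 mm, top at z 22. Its right end (y -120) carries a low board, top at z 44: one wall of the end bay. A square rail with its axis 62 mm high runs along y over the front edge (x -88, robot side) and another over the back edge (x +88).
- tray_end (a joint): Pull-out end of the tray: metal floor sheet, fence and two square rail sleeves. 0 = at the first hole, as at the start; grows (m) as it slides out along the tray's -y. Slides with about 4 N of friction. The next hole lies somewhere between 30 and 55 mm out (nobody has measured it), the last at double that. Locked by the buttons, it must not be pulled or pushed with more than 25 N: that bends them.
- sleeve: Front rail sleeve, steel square tube 22 x 22 mm, part of the pull-out end, over a fixed inner tube. Origin: on its axis, midway between the first pair of 11 mm holes; axes as the tray's. It runs 91 mm towards +y (with two more hole pairs, empty at the start) and 110 mm towards -y to the fence. Its side faces are vertical; the rail's underside is 29 mm above the deck.
- button_near (a joint): Brass snap button on the robot side (tray -x) of the front rail. 0 = sprung out, standing 5 mm proud of the sleeve through a hole; grows (m) as pressed; 0.005 = flush with the sleeve's face, 0.007 = riding under the sleeve's wall. Takes 1.4 N to start and 3 N to flush. Pressed flush, it slips under the wall when the sleeve is drawn with 10 to 15 N, and pops out at the next hole.
- button_far (a joint): The same on the opposite side (tray +x) of the front rail. The two buttons face each other, on the fixed inner tube, and stay put while the sleeve slides; either one left out locks the sleeve both ways. Over both domes the rail measures 32 mm.
- dome_near: The near button's brass dome, a 10 mm ball; origin at the ball's centre, which lies in the plane of the sleeve's outer face while the button is out.
- dome_far: The far button's brass dome, likewise.
- yoyo: Wooden yo-yo lying flat on the sideboard right of the tray, 54 mm diameter, 34 mm high, 45 to 90 g, red spot on top. Origin: centre of its underside; z up along its axle. It belongs in the end bay: floor 9 mm above the sideboard, from the board at tray y -120 to the fence (inner face at tray y -155, less tray_end; fence top 47 mm high, rails' tops 73 mm), 35 mm wide at the start.
- key_box: Steel key box with hinged lid, 80 x 105 x 48 mm, with a low wire handle on the lid, standing on the deck. Origin under its centre. Leave alone.
- whistle: Blue plastic whistle on the deck, 50 mm long, 20 mm high. Origin under its round body. Leave alone.
- prism: Glass prism on the deck, three-sided, 30 mm sides, 55 mm long, 26 mm high. Origin under its centre. Leave alone.
- fern_keyring: Flat aluminium keyring shaped like a fern frond on the deck, 80 x 30 x 4 mm. Origin under its centre. Leave alone.
- bowl: Blue bowl on the sideboard, 120 mm wide, 45 mm high. Origin under its centre. Leave alone.
- candle_jar: Amber candle jar, 64 mm wide, 75 mm high. Origin under its centre. Leave alone.
- torch: Black pocket torch lying down, 105 mm long, 34 mm thick. Origin under its middle. Leave alone.
Not all that is in view belongs to the job. Several things look just like the yoyo: the one meant starts farthest from the robot's base.

How it is judged:
By the outcome, as a careful person would: the job done as asked, in the order asked, and still so for the second after the job is handed in, with the robot touching nothing.
It also fails if it takes over 51 s, if anything falls off the work surface, if the arm or the gripper's body presses on something with over 40 N, if the wrist force passes 120 N, or if a joint passes its speed limit or range.

ROBOT

A 6-joint arm with a two-finger parallel gripper is mounted at the origin on the work surface. World frame = base frame: x ahead of the robot, y to its left, z up, the work surface at z = 0. Lengths are in m, angles in rad, forces in N, time in s.
With the tool pointing down it reaches from about 0.275 to 0.975 m from the base axis. Payload 8.4 kg.
Tool frame: the origin (TCP) lies midway between the tips of the shut fingers; the grasp point (between the pads) lies 19 mm behind it; y points along the fingers, z is the direction in which the jaws open and shut, and the axes are right-handed (so a half turn about y gives the same grasp; the last joint's range is limited). The gripper opens to 92 mm and grips with 3 to 60 N. Pads are 20 mm wide; open, the fingers measure 128 mm over their backs; the gripper's body (75 mm by 189 mm) begins 69 mm behind the grasp point.
Start: joints at [-1.159, 0.353, 1.633, -0, 1.155, -0.002], TCP at [0.251, -0.572, 0.178] pointing down, gripper open.
Joint ranges: [-2.63, 2.63], [-0.92, 2.1], [0.06, 2.66], [-1.3, 4.44], [0, 2.69], [-3.02, 3.02]. Speed limits (rad/s): [2.22, 2.22, 2.79, 3.14, 3.14, 3.14].

INTERFACE

Orientations are given as a rotation vector (axis times angle).
In Python, from plant import robot, jaws, planner, imaging, nets gives the robot as it stands. Calls block until the motion is done:
- robot.move_to(position, orientation): joint-space move of the TCP to a pose.
- robot.line_to(position, frame=None, velocity=0.15, force_limit=None): straight line of the TCP; frame=None keeps the orientation; velocity is the mean speed in m/s. With force_limit (N) it stops when the force on the tool has changed by that much, and returns True; else False.
- robot.movej(angles): joint-space move.
- jaws.set_gripper(opening): finger opening in m; the grip force is fixed at half the most; returns when the fingers have stopped.
- robot.dwell(seconds).
- planner.solve_ik(position, orientation): joint angles nearest the present ones, or None.
- imaging.snapshot(name): name is "scene" or "top" or "wrist"; returns the picture (400x640x3 uint8, red, green, blue); there is no depth.
- imaging.get_calibration(name): a dict with "K" (3x3 intrinsics, pixels), "R" (3x3) and "t" (3): a world point X has camera coordinates R X + t. Camera axes: x right, y down, z forward; pixel columns grow to the right and rows downward; lengths in m; the calibration is good to about 2 mm. A picture is of the moment at which its call begins: read the wrist's pose just before it. get_calibration takes no time and is no camera call; for the wrist camera it gives the pose at the moment of the call.
A pose or a line that the arm cannot do raises robot.PlanningError and nothing moves.
- robot.hand_in(): hands the job in, once; it reports no verdict.
Trained networks look in the newest picture that a camera, given by its name, has taken for a name from the list of things; names that differ only in an ending like _2 or _b are one class to them, and where a whole thing is asked for, a point or a joint stands for the part that bears it (a point fixed in the world has none). Each returns a list of dicts, best first, with "p" (0 to 1); they miss things now and then, are a little off and sometimes report something else, mostly with a low value. They report only what shows in the picture. A call takes as long as a camera call. They do not tell look-alikes from the thing itself.
- nets.search_frame(query, camera): "bbox" ([left, top, width, height] in pixels, round what is visible of it).
- nets.cut_out(query, camera): "mask" (400x640 bool, what is visible of it) and "bbox" ([left, top, width, height] in pixels, round what is visible of it).
- nets.place_of(query, camera): "at" ([row, column] in pixels: a listed point, or the origin of a listed thing).
Readings, each from a call of its own:
- robot.current_t(): time.
- robot.current_joints(): joint angles.
- robot.current_joint_velocities(): joint speeds.
- robot.current_effort(): joint torques, N m.
- robot.current_tcp_pos(): TCP position.
- robot.current_tool_rot(): TCP orientation.
- robot.current_ft_force(): force on the tool from outside, world axes, zero at the start.
- robot.current_wrist_torque(): the same for the moment, N m.
- robot.current_width(): finger opening in m.
Only numpy, scipy, OpenCV 4.12 (cv2) and the standard library are available. Lean on these libraries where they do the work, as an engineer would, in place of code of your own. Each camera call takes 0.05 s, during which the arm holds its last target.

## Working session

There is one attempt and no reset: what is moved stays moved. The work goes in short steps, each a Python script; the robot and the scene stay as the last script left them, time stands still between calls to the robot, and variables do not carry over. Pictures are saved under pics/ and viewed, and the job is handed in when it is done.

```bash
ls; mkdir -p pics; python3 - <<'E'
from plant import robot, jaws, planner, imaging, nets
import cv2
for n in ["scene","top","wrist"]:
    im=imaging.snapshot(n); cv2.imwrite(f"pics/{n}0.png",im[:,:,::-1])
    c=imaging.get_calibration(n); print(n,c["K"].tolist(),c["R"].round(3).tolist(),c["t"].round(3).tolist())
print(robot.current_t(),robot.current_tool_rot(),robot.current_tcp_pos(),robot.current_width())
E
```

```text
pics
scene [[367.71364817232694, 0.0, 318.2941447677541], [0.0, 367.71364817232694, 200.85423945308992], [0.0, 0.0, 1.0]] [[-0.631, 0.775, -0.014], [0.615, 0.489, -0.619], [-0.473, -0.399, -0.786]] [0.312, -0.315, 1.333]
top [[505.46044691305394, 0.0, 326.57098621988297], [0.0, 505.46044691305394, 202.89428198346178], [0.0, 0.0, 1.0]] [[-0.005, -1.0, 0.015], [-0.991, 0.003, -0.131], [0.131, -0.016, -0.991]] [0.051, 0.576, 1.172]
wrist [[292.461569629375, 0.0, 317.36827437194006], [0.0, 292.461569629375, 197.13326842241517], [0.0, 0.0, 1.0]] [[0.402, -0.916, -0.001], [-0.888, -0.39, 0.242], [-0.222, -0.097, -0.97]] [-0.624, -0.028, 0.389]
0.15 [-0.41864352  1.99462891 -1.99242634] [ 0.25113289 -0.5718572   0.17763017] 0.09208981230994966
```

View pics/scene0.png

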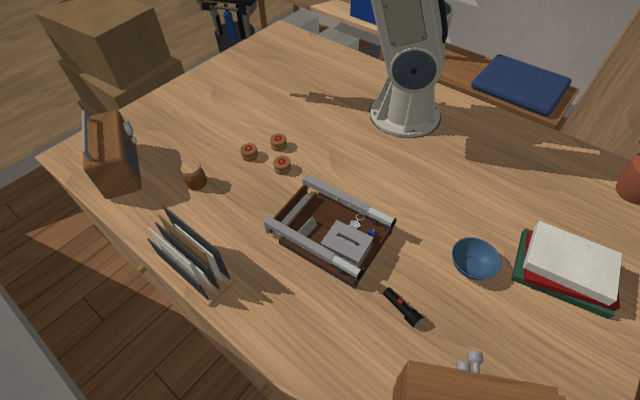

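View pics/top0.png

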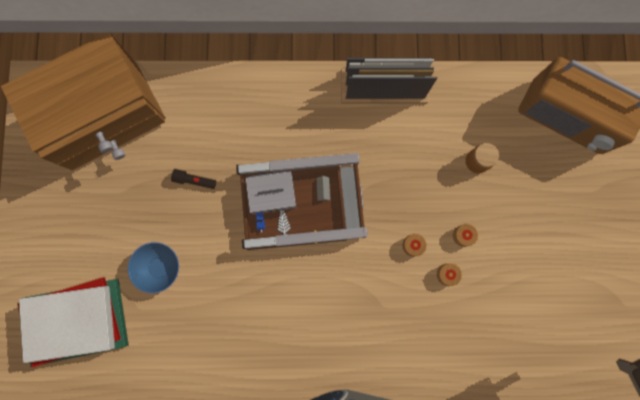

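View pics/wrist0.png

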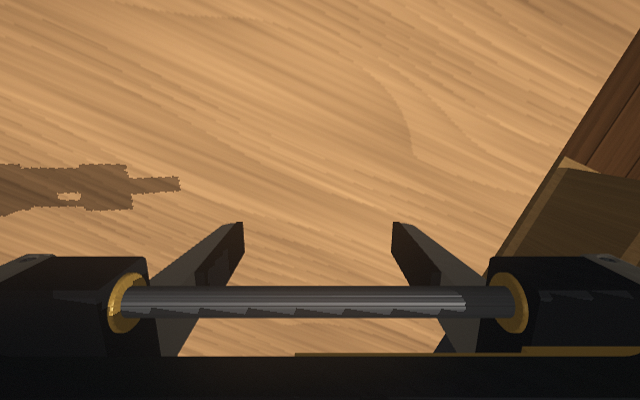

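Top view: three yo-yo look-alikes at pixels (415,245), (466,236) and (450,275). The tray is in the middle, with its front rail at row ~238 and the near dome at ~(316,235). Next I'll compute positions.

```bash
cat > h.py <<'E'
from plant import robot, jaws, planner, imaging, nets
import numpy as np, cv2
from scipy.spatial.transform import Rotation as Ro
def ray(cal,u,v):
    d=cal["R"].T@np.linalg.solve(cal["K"],[u,v,1]); o=-cal["R"].T@cal["t"]; return o,d
def onz(cal,u,v,z):
    o,d=ray(cal,u,v); return o+d*(z-o[2])/d[2]
def tri(obs):
    A=np.zeros((3,3));b=np.zeros(3)
    for cal,u,v in obs:
        o,d=ray(cal,u,v); d/=np.linalg.norm(d); P=np.eye(3)-np.outer(d,d); A+=P;b+=P@o
    X=np.linalg.solve(A,b)
    return X
def proj(cal,X):
    p=cal["K"]@(cal["R"]@np.asarray(X)+cal["t"]); return p[:2]/p[2]
def save(im,name,crop=None,s=1):
    if crop: x,y,w,h=crop; im=im[y:y+h,x:x+w]
    cv2.imwrite(f"pics/{name}.png",cv2.resize(im[:,:,::-1],None,fx=s,fy=s,interpolation=cv2.INTER_CUBIC))
E
python3 - <<'E'
from h import *
for n in ["top","scene"]:
    im=imaging.snapshot(n); c=imaging.get_calibration(n)
    for q,z in [("dome_near",.062),("dome_far",.062),("sleeve",.062),("tray",0),("yoyo",0),("whistle",.022),("key_box",.022)]:
        for r in nets.place_of(q,n)[:4]:
            v,u=r["at"]; print(n,q,round(r["p"],2),round(u,1),round(v,1),onz(c,u,v,z).round(4), np.hypot(*onz(c,u,v,z)[:2]).round(3))
    if n=="top": save(im,"top_tray",(225,140,260,150),3)
    else: save(im,"scene_tray",(225,120,200,170),3.5)
print(robot.current_t())
E
```

```text
top sleeve 0.77 314.1 239.3 [0.4875 0.0783 0.062 ] 0.494
top tray 0.69 293.3 207.5 [0.5697 0.1299 0.    ] 0.584
top yoyo 0.89 410.3 240.9 [ 0.4863 -0.1567  0.    ] 0.511
top yoyo 0.78 447.8 275.8 [ 0.4012 -0.2458  0.    ] 0.471
top yoyo 0.76 462.0 236.0 [ 0.4978 -0.2844  0.    ] 0.573
top whistle 0.63 261.7 225.3 [0.5241 0.2045 0.022 ] 0.563
top whistle 0.35 463.4 233.9 [ 0.5014 -0.2817  0.022 ] 0.575
top key_box 0.92 272.2 193.0 [0.6026 0.18   0.022 ] 0.629
scene sleeve 0.63 334.6 195.2 [0.4993 0.0635 0.062 ] 0.503
scene tray 0.95 333.7 240.7 [0.5869 0.1295 0.    ] 0.601
scene yoyo 0.83 250.0 154.6 [ 0.4955 -0.2901  0.    ] 0.574
scene yoyo 0.76 282.7 169.5 [ 0.4779 -0.1597 -0.    ] 0.504
scene yoyo 0.5 278.7 147.2 [ 0.4108 -0.2396 -0.    ] 0.476
scene yoyo 0.35 467.8 267.1 [0.4341 0.4484 0.    ] 0.624
scene whistle 0.52 373.8 238.3 [0.5253 0.2165 0.022 ] 0.568
scene key_box 0.74 347.5 251.6 [0.602 0.186 0.022] 0.63
0.95
```

View pics/top_tray.png

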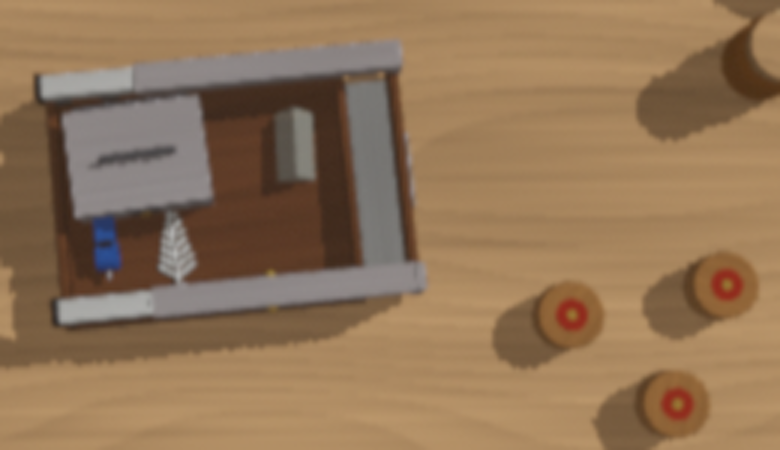

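View pics/scene_tray.png

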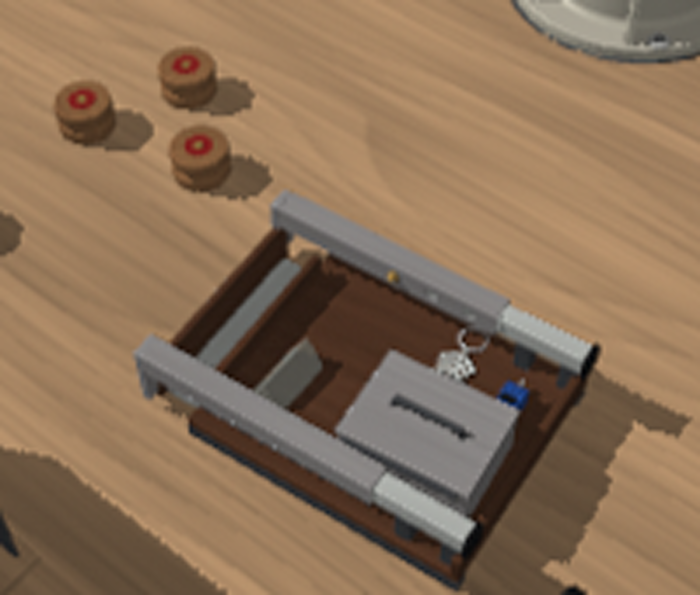

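```bash
cat >> h.py <<'E'
def orient(yaw,sgn=1):
    # jaw direction (tool z) at world angle yaw, fingers down
    z=sgn*np.array([np.cos(yaw),np.sin(yaw),0]); y=np.array([0,0,-1.]); x=np.cross(y,z)
    return Ro.from_matrix(np.c_[x,y,z]).as_rotvec()
E
python3 - <<'E'
from h import *
c=imaging.get_calibration("top"); s=imaging.get_calibration("scene")
a=onz(c,225+55/3,140+305/3,.067);b=onz(c,225+425/3,140+275/3,.067); print(a,b)
d=(b-a)/np.linalg.norm(b-a); yaw=np.arctan2(d[0],-d[1]); print("tray -y dir",d,"yaw",np.degrees(yaw))
print(onz(c,315.7,231,.062),onz(c,315.7,242,.062), "scene far?",onz(s,336.7,199.1,.062))
M=Ro.from_rotvec(robot.current_tool_rot()).as_matrix(); print(M.round(3))
o=onz(c,315.7,236.5,.062)
for sg in (1,-1):
    for h in (.043,.16): print(sg,h,planner.solve_ik([o[0],o[1],h],orient(yaw,sg)))
    print('yoyo',planner.solve_ik([.497,-.286,.1],orient(yaw,sg)))
cw=imaging.get_calibration("wrist"); p=-cw["R"].T@cw["t"]; print("cam in tool",M.T@(p-robot.current_tcp_pos()), "optical axis in tool",M.T@cw["R"][2])
E
```

```text
[0.4824702  0.24125297 0.067     ] [ 0.50440953 -0.04369013  0.067     ]
tray -y dir [ 0.07676824 -0.99704896  0.        ] yaw 4.402827868054182
[0.50680492 0.07449998 0.062     ] [0.48126077 0.07455842 0.062     ] scene far? [0.50668041 0.07652151 0.062     ]
[[-0.916 -0.     0.402]
 [-0.402  0.    -0.916]
 [-0.    -1.    -0.   ]]
1 0.043 [ 1.46732878e-01  3.42390565e-01  2.01198185e+00 -4.44089210e-16
  7.87220242e-01  6.98890350e-02]
1 0.16 [ 1.46732878e-01  1.77723610e-01  1.91552159e+00 -4.44089210e-16
  1.04834745e+00  6.98890350e-02]
yoyo [-5.24790350e-01  3.60779098e-01  1.81628622e+00 -4.44089210e-16
  9.64527331e-01 -6.01634193e-01]
-1 0.043 None
-1 0.16 None
yoyo [-5.24790350e-01  3.60779098e-01  1.81628622e+00 -4.44089210e-16
  9.64527331e-01  2.53995846e+00]
cam in tool [-6.73205269e-02 -2.05725541e-01 -1.42706657e-04] optical axis in tool [2.41977237e-01 9.70281778e-01 5.36488383e-04]
```

```bash
python3 - <<'E'
from h import *
t0=robot.current_t()
yaw=np.radians(4.4)
robot.move_to([.494,.0745,.15],orient(yaw))
im=imaging.snapshot("wrist"); c=imaging.get_calibration("wrist")
np.savez("w1.npz",im=im,**c)
save(im,"w1")
save(im,"w1c",(210,110,220,160),3.5)
for q,z in [("dome_near",.062),("dome_far",.062),("sleeve",.062)]:
    for r in nets.place_of(q,"wrist")[:3]:
        v,u=r["at"]; print(q,round(r["p"],2),round(u,1),round(v,1),onz(c,u,v,z).round(4))
print(robot.current_t()-t0,robot.current_t(),robot.current_tcp_pos(),robot.current_ft_force())
E
```

```text
dome_near 0.52 305.3 189.6 [0.4814 0.0752 0.062 ]
dome_far 0.37 325.8 192.1 [0.5026 0.0741 0.062 ]
sleeve 0.8 317.0 191.3 [0.4935 0.0743 0.062 ]
2.6582999999999997 3.6083 [0.49410632 0.07406104 0.14996382] [-1.26381506 -0.16866536  0.66439676]
```

View pics/w1.png

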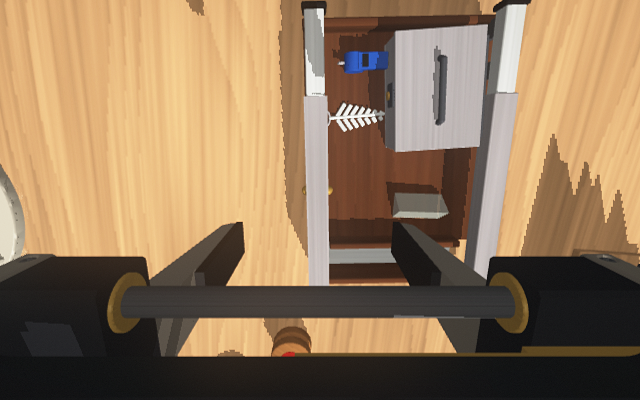

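View pics/w1c.png

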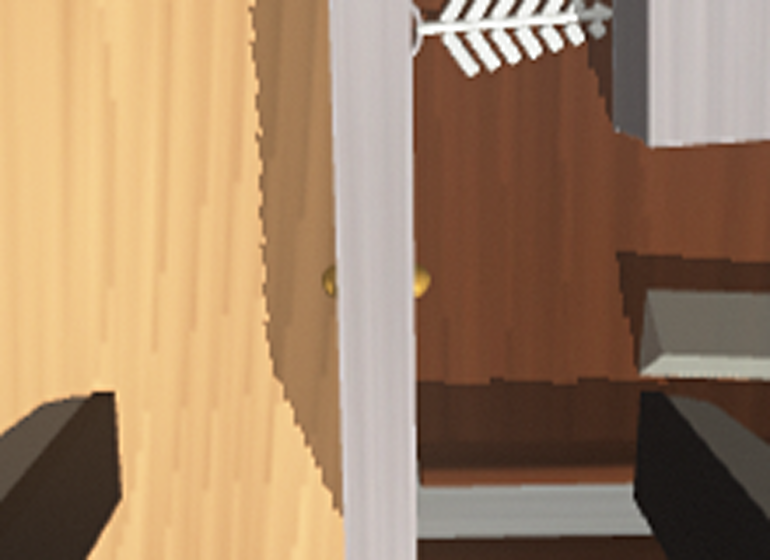

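Wrist view: the domes sit on either side of the front rail at about (304,190) and (331,190), with the whistle, keyring and key box well up-tray from them. I'll refine the yaw and centre from the edges of the rail's top face.

```bash
python3 - <<'E'
from h import *
d=np.load("w1.npz"); c={k:d[k] for k in "KRt"}; im=d["im"]
g=cv2.cvtColor(im,cv2.COLOR_RGB2HSV)
# rail top face mask: low saturation bright
L=[];R_=[]
for v in list(range(112,180))+list(range(200,240)):
    row=g[v].astype(int); m=(row[:,1]<45)&(row[:,2]>120)
    xs=[u for u in range(295,340) if m[u]]
    # contiguous run containing ~318
    u=318
    if not m[u]: continue
    a=u
    while m[a-1]: a-=1
    b=u
    while m[b+1]: b+=1
    L.append(onz(c,a,v,.073)[:2]);R_.append(onz(c,b+1,v,.073)[:2])
L=np.array(L);R_=np.array(R_)
for n,A in (("L",L),("R",R_)):
    p=np.polyfit(A[:,1],A[:,0],1); r=A[:,0]-np.polyval(p,A[:,1]); k=abs(r)<.002; p=np.polyfit(A[k,1],A[k,0],1)
    print(n,len(A),np.degrees(np.arctan(-p[0])),np.polyval(p,.0745),r.std())
# long rails direction: sleeve end, etc
for u,v,z in [(304,190,.062),(331,190,.062),(305.5,95,.073),(326,95,.073)]: print(u,v,onz(c,u,v,z))
E
```

```text
L 108 5.4613360157834805 0.48309057742641853 0.00027932433807069656
R 108 5.27086814908857 0.5050102965827098 0.0004737565225943043
304 190 [0.48005654 0.07466338 0.062     ]
331 190 [0.50776502 0.07675925 0.062     ]
305.5 95 [0.47596864 0.16629742 0.073     ]
326 95 [0.49470044 0.16772304 0.073     ]
```

```bash
python3 - <<'E'
from h import *
t0=robot.current_t()
yaw=np.radians(5.4); rv=orient(yaw)
p=[.494,.0757]
jaws.set_gripper(.055)
print(robot.current_t()-t0)
robot.move_to([*p,.10],rv)
f0=robot.current_ft_force()
st=robot.line_to([*p,.043],velocity=.06,force_limit=8)
print("stopped",st,robot.current_tcp_pos(),robot.current_ft_force()-f0,robot.current_t())
im=imaging.snapshot("wrist"); save(im,"w2",(160,100,320,240),2.5)
im=imaging.snapshot("scene"); save(im,"s2",(225,120,200,170),3.5)
E
```

```text
0.6917
stopped False [0.49430908 0.07574553 0.04326734] [0.00126436 0.19518523 0.09949098] 5.7167
```

View pics/w2.png

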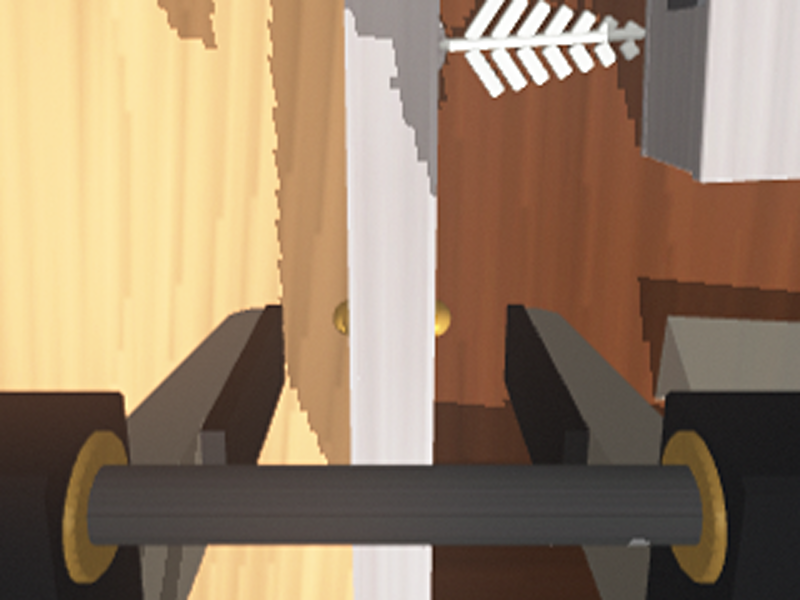

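View pics/s2.png

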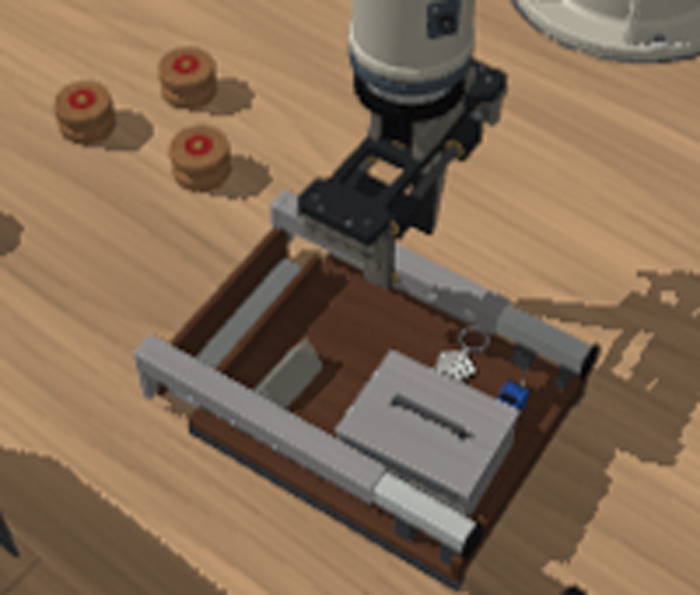

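```bash
python3 - <<'E'
from h import *
c=imaging.get_calibration("wrist"); t=np.array(robot.current_tcp_pos()); M=Ro.from_rotvec(robot.current_tool_rot()).as_matrix()
print(M[:,2],M[:,0])
for u,v in [(342,318),(441,318)]:
    x=onz(c,160+u/2.5,100+v/2.5,.062); print("dome",x, "in tool",M.T@(x-t))
# sleeve face centre x from rail edges
for u,v in [(347,318),(436,318)]:
    x=onz(c,160+u/2.5,100+v/2.5,.073); print("edge",x,"in tool",M.T@(x-t))
E
```

```text
[9.95561089e-01 9.41144830e-02 7.63532289e-04] [ 9.41145408e-02 -9.95561375e-01 -4.01295911e-05]
dome [0.47998725 0.07445956 0.062     ] in tool [-5.40474847e-05 -1.86205189e-02 -1.44018335e-02]
dome [0.50667978 0.07696644 0.062     ] in tool [-3.76534075e-05 -1.86000493e-02  1.24081426e-02]
edge [0.48167101 0.07862725 0.073     ] in tool [-0.00404522 -0.02961878 -0.01232491]
edge [0.50425659 0.08074842 0.073     ] in tool [-0.00403135 -0.02960146  0.01036004]
```

Wrist view: the domes at about (297,227) and (336,227) sit between the pads. They line up along the rail and are about 1 mm off laterally. I'll shift by that and squeeze.

```bash
python3 - <<'E'
from h import *
t=np.array(robot.current_tcp_pos()); M=Ro.from_rotvec(robot.current_tool_rot()).as_matrix()
p=t-.001*M[:,2]; p[2]=.043
robot.line_to(p,velocity=.05)
f0=np.array(robot.current_ft_force()); print("before",f0)
jaws.set_gripper(.016)
print("width",robot.current_width(),"df",np.array(robot.current_ft_force())-f0,robot.current_tcp_pos(),robot.current_t())
im=imaging.snapshot("wrist"); save(im,"w3",(160,100,320,240),2.5)
E
```

```text
before [0.56996309 0.1523665  0.17276265]
width 0.01587625043829536 df [-0.43928034 -0.09346658 -0.35668721] [0.49335168 0.0756981  0.04297618] 6.7833
```

View pics/w3.png

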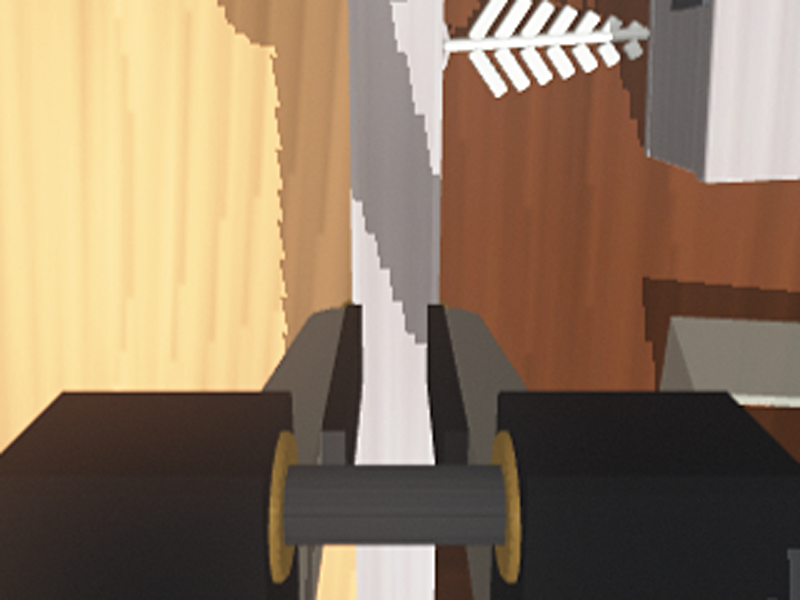

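```bash
python3 - <<'E'
from h import *
im=imaging.snapshot("wrist"); save(im,"w4",(270,200,90,70),8)
im=imaging.snapshot("top"); save(im,"t4",(270,200,90,70),8)
print(robot.current_width(),robot.current_ft_force())
E
```

```text
0.016307347551181652 [ 0.03980867  0.50173816 -0.26837957]
```

View pics/w4.png

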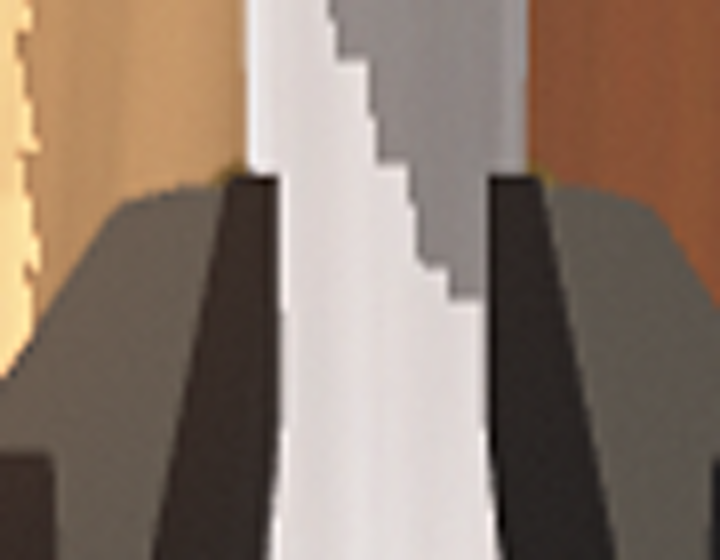

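View pics/t4.png

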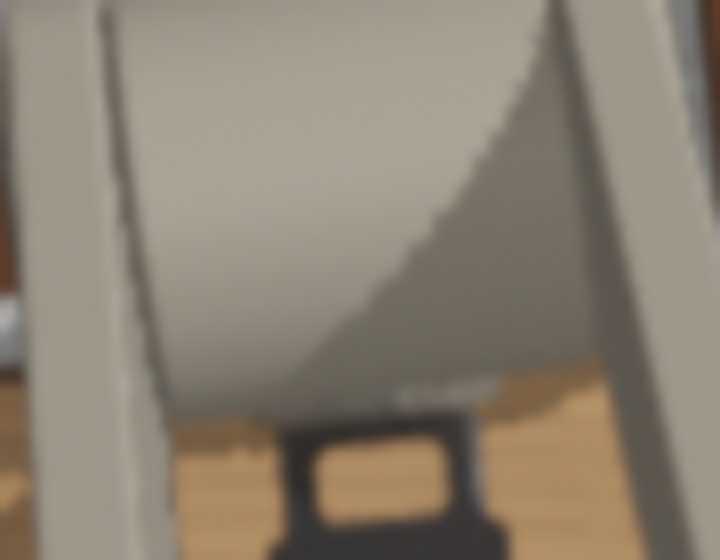

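```bash
python3 - <<'E'
from h import *
c=imaging.get_calibration("wrist"); t=np.array(robot.current_tcp_pos()); M=Ro.from_rotvec(robot.current_tool_rot()).as_matrix()
def P(x,y,z):
    p=proj(c,t+M@np.array([x,y,z])); return ((p-[270,200])*8).round(0)
for z in (-.011,-.008,.008,.011):
  for y in (0,-.019,-.030): print(z,y,[P(x,y,z).tolist() for x in (-.011,-.01,0,.01)])
print("dome now", [P(x,-.019,s*.014) .tolist() for s in (1,-1) for x in (-.005,0,.005)])
print(robot.current_width(),t,M.round(4).tolist())
E
```

```text
-0.011 0 [[263.0, 34.0], [263.0, 45.0], [265.0, 149.0], [266.0, 251.0]]
-0.011 -0.019 [[253.0, 95.0], [253.0, 106.0], [254.0, 220.0], [256.0, 330.0]]
-0.011 -0.03 [[245.0, 136.0], [246.0, 148.0], [247.0, 267.0], [249.0, 383.0]]
-0.008 0 [[296.0, 34.0], [296.0, 45.0], [297.0, 149.0], [298.0, 251.0]]
-0.008 -0.019 [[289.0, 95.0], [289.0, 106.0], [290.0, 220.0], [291.0, 330.0]]
-0.008 -0.03 [[284.0, 136.0], [284.0, 148.0], [285.0, 267.0], [286.0, 383.0]]
0.008 0 [[472.0, 34.0], [471.0, 45.0], [470.0, 149.0], [469.0, 251.0]]
0.008 -0.019 [[481.0, 95.0], [480.0, 106.0], [479.0, 220.0], [478.0, 330.0]]
0.008 -0.03 [[487.0, 136.0], [487.0, 148.0], [485.0, 267.0], [484.0, 383.0]]
0.011 0 [[504.0, 34.0], [504.0, 45.0], [503.0, 149.0], [501.0, 251.0]]
0.011 -0.019 [[517.0, 95.0], [516.0, 106.0], [515.0, 220.0], [513.0, 330.0]]
0.011 -0.03 [[525.0, 136.0], [525.0, 148.0], [523.0, 267.0], [521.0, 383.0]]
dome now [[551.0, 163.0], [550.0, 220.0], [549.0, 275.0], [218.0, 163.0], [219.0, 220.0], [220.0, 275.0]]
0.016307347551181652 [0.49333395 0.07567289 0.04298512] [[0.0941, -0.0, 0.9956], [-0.9956, -0.0, 0.0941], [0.0, -1.0, -0.0]]
```

```bash
python3 - <<'E'
from h import *
c=imaging.get_calibration("scene"); t=np.array([.4943,.0757,.043]); M=Ro.from_rotvec(robot.current_tool_rot()).as_matrix()
for z in (.0275,.035):
  for y in (0,-.019,-.037): print(z,y,[((proj(c,t+M@np.array([x,y,z]))-[225,120])*3.5).round().tolist() for x in (-.01,0,.01)])
im=imaging.snapshot("scene"); save(im,"s5",(300,160,80,70),9)
print(robot.current_t())
E
```

```text
0.0275 0 [[391.0, 310.0], [381.0, 304.0], [370.0, 299.0]]
0.0275 -0.019 [[392.0, 295.0], [381.0, 290.0], [370.0, 284.0]]
0.0275 -0.037 [[393.0, 281.0], [382.0, 275.0], [371.0, 270.0]]
0.035 0 [[386.0, 316.0], [376.0, 311.0], [365.0, 305.0]]
0.035 -0.019 [[387.0, 302.0], [376.0, 296.0], [365.0, 291.0]]
0.035 -0.037 [[387.0, 287.0], [376.0, 282.0], [365.0, 276.0]]
6.9833
```

View pics/s5.png

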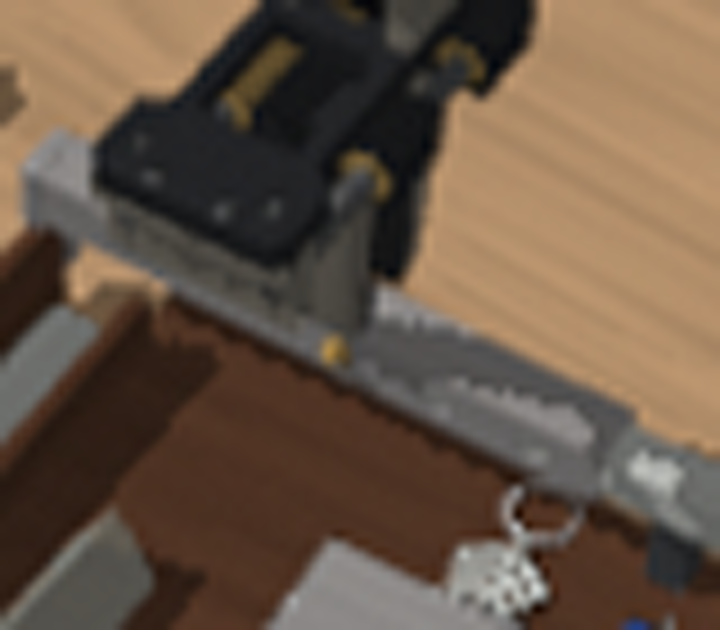

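The wrist and scene views agree: the fingertips end about 35 mm above the reported TCP, over the rail. The far dome at ~(337,199) is still out, and the jaws closed on air. I'll open, go down by that amount and look again.

```bash
python3 - <<'E'
from h import *
jaws.set_gripper(.055); print("width",robot.current_width())
t=np.array(robot.current_tcp_pos()); f0=np.array(robot.current_ft_force())
st=robot.line_to([t[0],t[1],.010],velocity=.04,force_limit=5)
print(st,robot.current_tcp_pos(),np.array(robot.current_ft_force())-f0,robot.current_t())
im=imaging.snapshot("wrist"); save(im,"w6",(160,100,320,240),2.5)
im=imaging.snapshot("scene"); save(im,"s6",(300,160,80,70),9)
print(robot.current_t())
E
```

```text
width 0.0548158422574956
False [0.49352405 0.07569987 0.01014087] [-1.04515937 -0.17457548 -0.72267193] 8.675
8.775
```

View pics/w6.png

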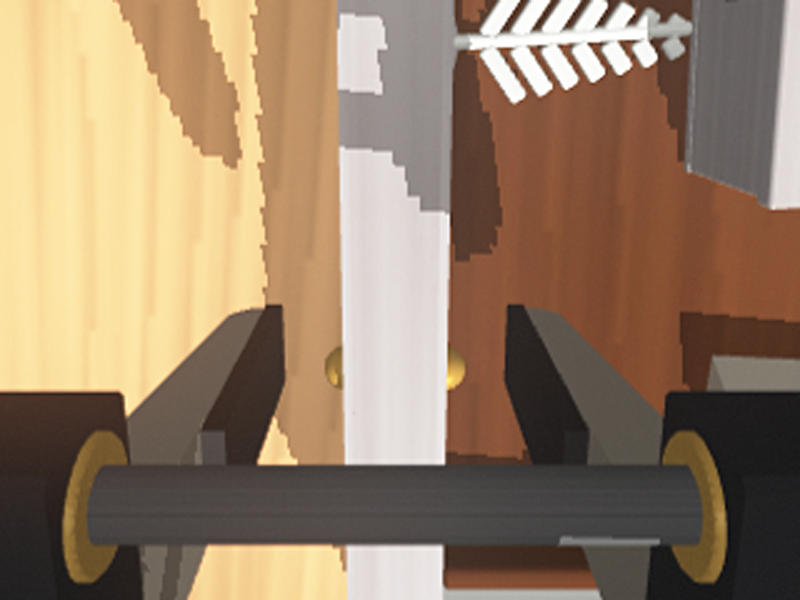

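View pics/s6.png

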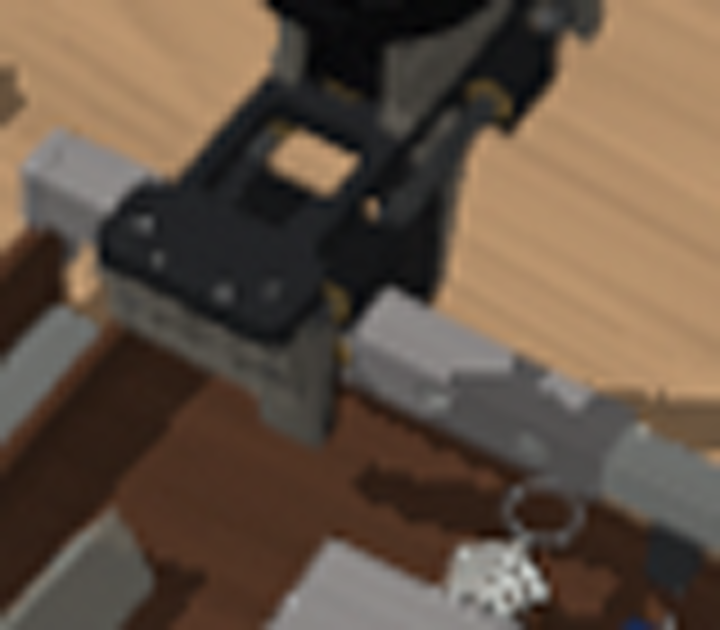

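```bash
cat > meas.py <<'E'
from h import *
E
python3 - <<'E'
from h import *
c=imaging.get_calibration("wrist"); t=np.array(robot.current_tcp_pos()); M=Ro.from_rotvec(robot.current_tool_rot()).as_matrix()
for u,v,z in [(335,367,.062),(457,367,.062),(343,367,.073),(447,367,.073)]:
    x=onz(c,160+u/2.5,100+v/2.5,z); print(x,M.T@(x-t))
for u,v in [(284,305),(284,383),(507,305),(507,383)]:
    for y in (-.033,-.035,-.038):
        x=onz(c,160+u/2.5,100+v/2.5,t[2]-y); print("tip",y,(M.T@(x-t)).round(4))
s=imaging.get_calibration("scene")
for X in ([.5072,.0769,.062],t+M@np.array([-.01,-.035,.0275]),t+M@np.array([.01,-.035,.0275]),t+M@np.array([-.01,-.035,.0455])): print(((proj(s,X)-[300,160])*9).round())
E
```

```text
[0.47983346 0.07474554 0.062     ] [-0.00033215 -0.05176834 -0.0137351 ]
[0.50737985 0.07733101 0.062     ] [-0.00031403 -0.05175616  0.01393235]
[0.48197609 0.07980009 0.073     ] [-0.00516302 -0.06276703 -0.0111215 ]
[0.50378063 0.08184664 0.073     ] [-0.00514867 -0.06275739  0.01077887]
tip -0.033 [-0.0087 -0.033  -0.0277]
tip -0.035 [-0.0094 -0.035  -0.0274]
tip -0.038 [-0.0104 -0.038  -0.0269]
tip -0.033 [ 0.0123 -0.033  -0.0284]
tip -0.035 [ 0.0114 -0.035  -0.0281]
tip -0.038 [ 0.01   -0.038  -0.0276]
tip -0.033 [-0.0087 -0.033   0.0278]
tip -0.035 [-0.0094 -0.035   0.0275]
tip -0.038 [-0.0104 -0.038   0.027 ]
tip -0.033 [ 0.0123 -0.033   0.0286]
tip -0.035 [ 0.0114 -0.035   0.0283]
tip -0.038 [ 0.01   -0.038   0.0278]
[330. 354.]
[333. 431.]
[278. 403.]
[302. 470.]
```

The tip offset fits 37 mm, and the domes are centred between the pads, within 0.5 mm both ways. I'll lower 4 mm and squeeze.

```bash
python3 - <<'E'
from h import *
t=np.array(robot.current_tcp_pos())
st=robot.line_to([t[0]+.0002,t[1],.006],velocity=.04,force_limit=5)
f0=np.array(robot.current_ft_force())
jaws.set_gripper(.016)
print(st,"width",robot.current_width(),"df",np.array(robot.current_ft_force())-f0,robot.current_tcp_pos(),robot.current_t())
im=imaging.snapshot("wrist"); save(im,"w7",(230,180,160,120),5)
E
```

```text
False width 0.021922635626474125 df [-5.00109184e-01 -7.18371928e-04  2.15895873e+00] [0.49362645 0.07568545 0.00603136] 9.625
```

View pics/w7.png

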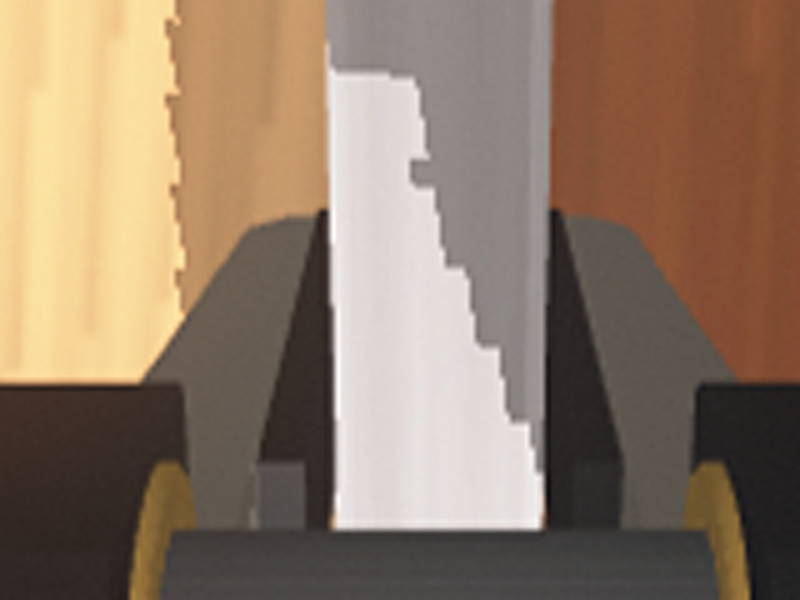

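Both pads are flush on the sleeve at 21.9 mm. Next I'll draw the first 14 mm along tray -y, guarded.

```bash
python3 - <<'E'
from h import *
d=np.array([np.sin(np.radians(5.4)),-np.cos(np.radians(5.4)),0])
t=np.array(robot.current_tcp_pos()); f0=np.array(robot.current_ft_force())
st=robot.line_to(t+.014*d,velocity=.015,force_limit=20)
t1=np.array(robot.current_tcp_pos())
print(st,(t1-t)@d,np.array(robot.current_ft_force())-f0,robot.current_width(),robot.current_t())
im=imaging.snapshot("wrist"); c=imaging.get_calibration("wrist"); save(im,"w8",(230,60,180,240),2.5)
np.savez("w8.npz",im=im,**c)
for q in ("sleeve","prism"):
  for r in nets.place_of(q,"wrist")[:1]: print(q,r["p"],r["at"],onz(c,r["at"][1],r["at"][0],.062))
E
```

```text
True 0.003630237741864402 [ 1.55927405 -0.07211573  2.07646194] 0.021762626602463652 10.1917
sleeve 0.55 [249.0, 317.1] [0.49321955 0.07272641 0.062     ]
```

View pics/w8.png

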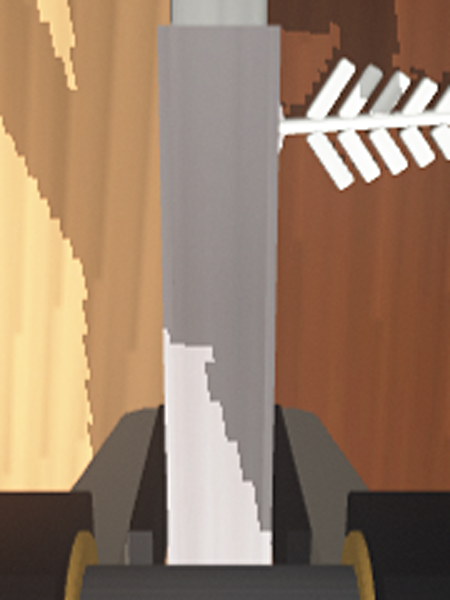

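```bash
python3 - <<'E'
from h import *
d=np.array([np.sin(np.radians(5.4)),-np.cos(np.radians(5.4)),0])
w=np.load("w8.npz"); c={k:w[k] for k in "KRt"}
e=onz(c,230+219/2.5,60+26/2.5,.073); print(e, "sleeve origin to end:",-(e-[.4937,.0757,.073])@d, (e-robot.current_tcp_pos())@-d)
for _ in range(3): print(robot.current_ft_force(),robot.current_tcp_pos()); robot.dwell(.05)
E
```

```text
[0.48511539 0.16230176 0.073     ] sleeve origin to end: 0.08702530477380374 0.09065436223688139
[ 0.46841211 -0.08208496  6.08471624] [0.49396105 0.07207944 0.00601064]
[ 0.31609674 -0.54104782  5.89431123] [0.49397844 0.07208462 0.00601619]
[ 0.43773516 -0.15401274  5.84914444] [0.49395025 0.07207498 0.0060099 ]
```

The sleeve end moved 3.6–4 mm with the pads (no slip). The buttons are partway under the wall and the force is back near 0. I'll continue.

```bash
python3 - <<'E'
from h import *
d=np.array([np.sin(np.radians(5.4)),-np.cos(np.radians(5.4)),0]); o=np.array([.49363,.07569,.006])
for k in range(3):
    t=np.array(robot.current_tcp_pos()); f0=np.array(robot.current_ft_force())
    st=robot.line_to(o+.014*d,velocity=.012,force_limit=20)
    t1=np.array(robot.current_tcp_pos())
    print(st,(t1-o)@d,f0.round(2),np.array(robot.current_ft_force()).round(2),robot.current_width(),robot.current_t())
    if not st: break
    if (t1-t)@d<.001: break
im=imaging.snapshot("wrist"); c=imaging.get_calibration("wrist"); save(im,"w9",(230,60,180,240),2.5)
np.savez("w9.npz",im=im,**c)
E
```

```text
False 0.013264475689919866 [ 0.43 -0.02  5.03] [-1.23  5.39  3.82] 0.021521759754146396 11.5167
```

View pics/w9.png

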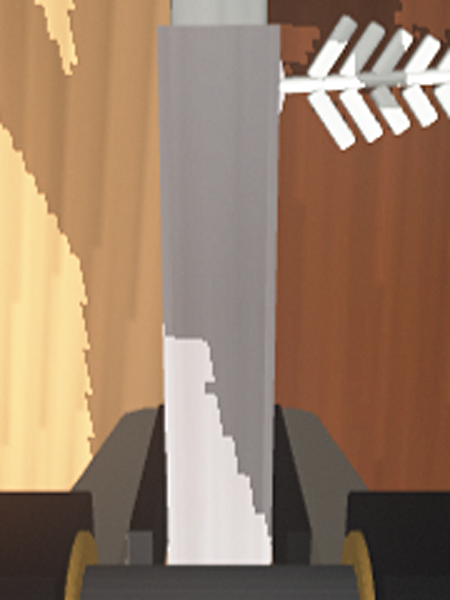

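The sleeve is sliding with the pads at ~5 N of friction. I'll go on to the next hole with a low force limit.

```bash
python3 - <<'E'
from h import *
d=np.array([np.sin(np.radians(5.4)),-np.cos(np.radians(5.4)),0]); o=np.array([.49363,.07569,.006])
t=np.array(robot.current_tcp_pos()); f0=np.array(robot.current_ft_force())
st=robot.line_to(o+.058*d,velocity=.018,force_limit=9)
t1=np.array(robot.current_tcp_pos())
print(st,(t1-o)@d,f0.round(2),np.array(robot.current_ft_force()).round(2),robot.current_width(),robot.current_t())
im=imaging.snapshot("wrist"); c=imaging.get_calibration("wrist"); save(im,"w10",(230,60,180,240),2.5)
np.savez("w10.npz",im=im,**c)
print(np.array(robot.current_ft_force()).round(2))
im=imaging.snapshot("scene"); save(im,"s10",(270,150,110,90),7)
E
```

```text
True 0.03491390814105425 [-1.71  5.2   3.66] [-0.38  5.63  4.78] 0.021834763027067636 12.8917
[-1.48  5.5   3.8 ]
```

View pics/w10.png

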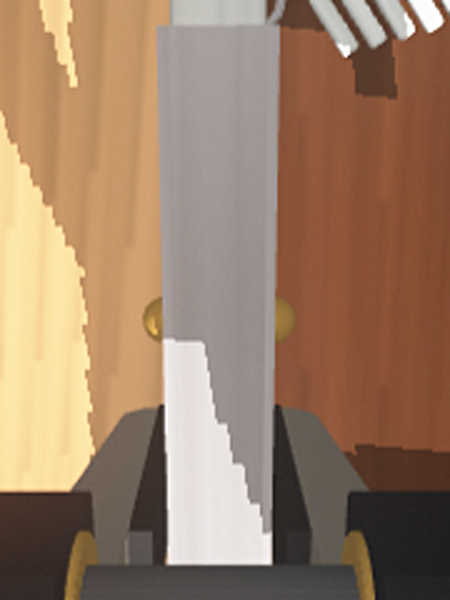

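View pics/s10.png

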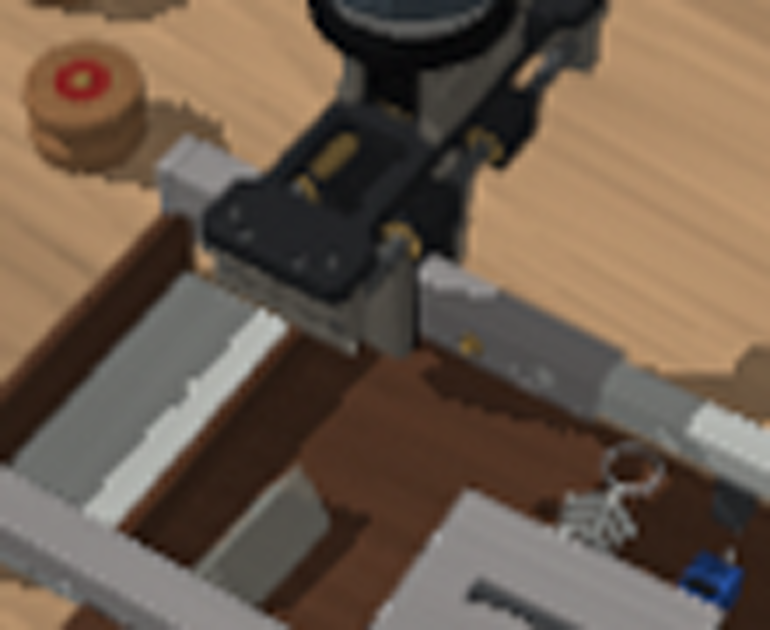

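Both domes popped out (wrist crop (152,318) and (285,318)) with the sleeve 34.9 mm out, and the bay is now ~70 mm wide. I'll release, lift and view the bay.

```bash
python3 - <<'E'
from h import *
a=np.radians(5.4); X=np.array([np.cos(a),np.sin(a),0]); d=np.array([np.sin(a),-np.cos(a),0])
jaws.set_gripper(.06)
t=np.array(robot.current_tcp_pos())
robot.line_to([t[0],t[1],.09],velocity=.15)
dome=np.array([.49363,.0757,0]); bay=dome+.088*X+.110*d
robot.move_to([bay[0],bay[1],.13],orient(a))
im=imaging.snapshot("wrist"); c=imaging.get_calibration("wrist"); save(im,"w11",(120,0,400,300),2)
np.savez("w11.npz",im=im,**c); print(bay,robot.current_t())
E
```

```text
[ 0.59159137 -0.02553028  0.        ] 15.0167
```

View pics/w11.png

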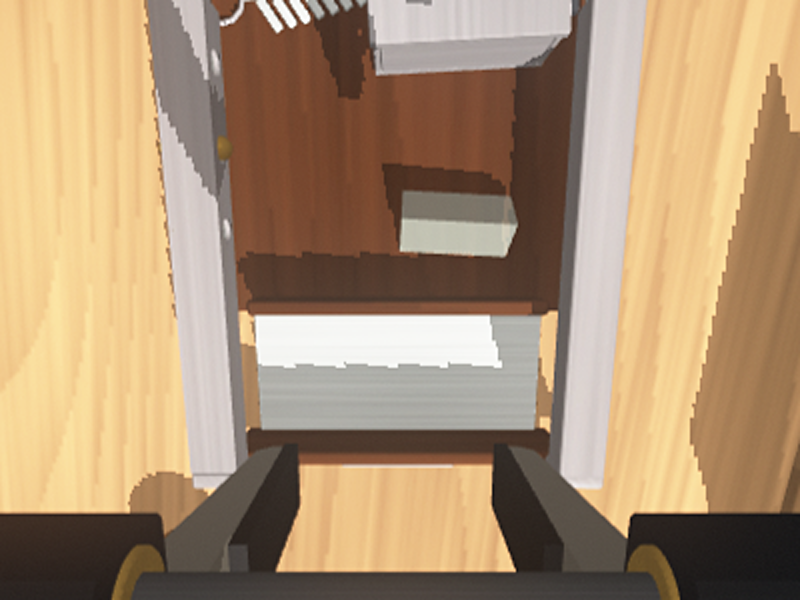

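```bash
python3 - <<'E'
from h import *
a=np.radians(5.4); X=np.array([np.cos(a),np.sin(a),0]); d=np.array([np.sin(a),-np.cos(a),0]); dome=np.array([.49363,.0757,0])
w=np.load("w11.npz"); c={k:w[k] for k in "KRt"}
for n,u,v,z in [("board top -y edge",398,314,.044),("fence bottom",398,430,.009),("fence top",398,454,.047),("boardL",262,314,.044),("boardR",545,310,.044),("floorL",262,430,.009),("floorR",536,430,.009),("railinnerL top",245,480,.073),("railinner far top",560,480,.073),("railfar top",572,150,.073)]:
    p=onz(c,120+u/2,v/2,z); print(n,p.round(4),"tray x",round((p-dome)@X-.088,4),"d",round((p-dome)@d,4))
E
```

```text
board top -y edge [0.5876 0.0108 0.044 ] tray x -0.0006 d 0.0735
fence bottom [ 0.5945 -0.06    0.009 ] tray x -0.0004 d 0.1446
fence top [ 0.5944 -0.061   0.047 ] tray x -0.0005 d 0.1456
boardL [0.5206 0.0044 0.044 ] tray x -0.0678 d 0.0735
boardR [0.6596 0.0196 0.044 ] tray x 0.0719 d 0.0715
floorL [ 0.5157 -0.0674  0.009 ] tray x -0.0795 d 0.1446
floorR [ 0.6744 -0.0524  0.009 ] tray x 0.0799 d 0.1445
railinnerL top [ 0.5219 -0.0717  0.073 ] tray x -0.0737 d 0.1494
railinner far top [ 0.6717 -0.0574  0.073 ] tray x 0.0767 d 0.1493
railfar top [0.6528 0.0885 0.073 ] tray x 0.0717 d 0.0022
```

The bay is ~70 mm wide, centred at (0.5916, -0.0255). Candidates: A (410,241) 0.51 m from the base, B (448,276) 0.47 m, C (462,236) 0.573 m. C is farthest, so I'll move over C and check with a close crop.

```bash
python3 - <<'E'
from h import *
a=np.radians(5.4)
robot.move_to([.497,-.286,.13],orient(a))
im=imaging.snapshot("wrist"); c=imaging.get_calibration("wrist"); save(im,"w12",(120,0,400,300),2)
np.savez("w12.npz",im=im,**c)
for r in nets.cut_out("yoyo","wrist")[:4]:
    x,y,w,h=r["bbox"]; print(r["p"],r["bbox"])
for r in nets.place_of("yoyo","wrist")[:4]:
    v,u=r["at"]; p=onz(c,u,v,0); print(r["p"],u,v,p, np.hypot(*p[:2]))
print(robot.current_t())
im=imaging.snapshot("top"); save(im,"t12",(225,140,260,150),3)
im=imaging.snapshot("scene"); save(im,"s12",(225,120,200,170),3.5)
E
```

```text
0.94 [279.6, 32.5, 54.7, 65.1]
0.87 [203.4, 116.7, 61.6, 51.8]
0.83 [291.8, 160.3, 49.3, 53.0]
0.8 307.5 70.9 [ 0.47513358 -0.16354795  0.        ] 0.502493635564954
0.69 239.7 140.4 [ 0.40537817 -0.24353262  0.        ] 0.47290547910297254
0.58 313.2 183.0 [ 0.49241822 -0.28437774  0.        ] 0.5686355663765845
16.2417
```

View pics/w12.png

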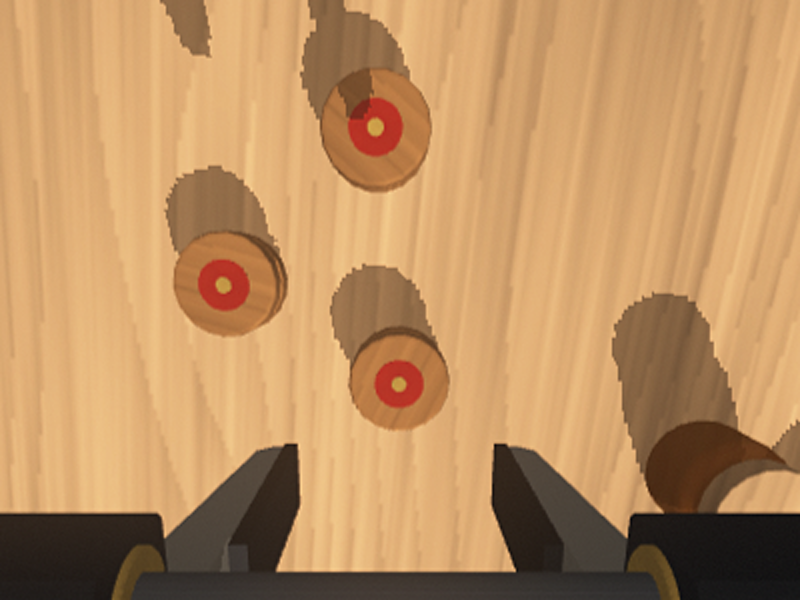

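View pics/s12.png

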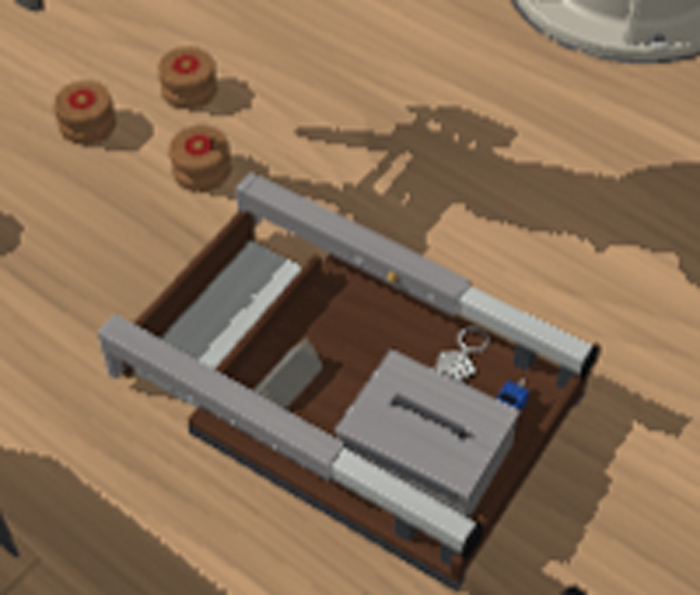

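Close crop: the bottom disc, with its red spot at crop (399,384), is C, the farthest look-alike. The scene view shows the far button out and the bay widened. Now the grasp.

```bash
python3 - <<'E'
from h import *
a=np.radians(5.4); rv=orient(a); OFF=.037
w=np.load("w12.npz"); c={k:w[k] for k in "KRt"}
y=onz(c,120+399/2,384/2,.034); print("yoyo",y, [np.hypot(*onz(c,120+u/2,v/2,.034)[:2]).round(3) for u,v in [(399,384),(375,127),(223,285)]])
jaws.set_gripper(.076)
robot.move_to([y[0],y[1],.06-OFF],rv)
f0=np.array(robot.current_ft_force())
st=robot.line_to([y[0],y[1],.005-OFF],velocity=.05,force_limit=6)
print(st,robot.current_tcp_pos(),np.array(robot.current_ft_force())-f0,robot.current_t())
im=imaging.snapshot("wrist"); save(im,"w13",(160,60,320,240),2.5)
E
```

```text
yoyo [ 0.49974305 -0.28660735  0.034     ] [np.float64(0.576), np.float64(0.503), np.float64(0.473)]
False [ 0.49999494 -0.28675302 -0.03169614] [-0.23030039  1.54517312  0.46337703] 18.5333
```

View pics/w13.png

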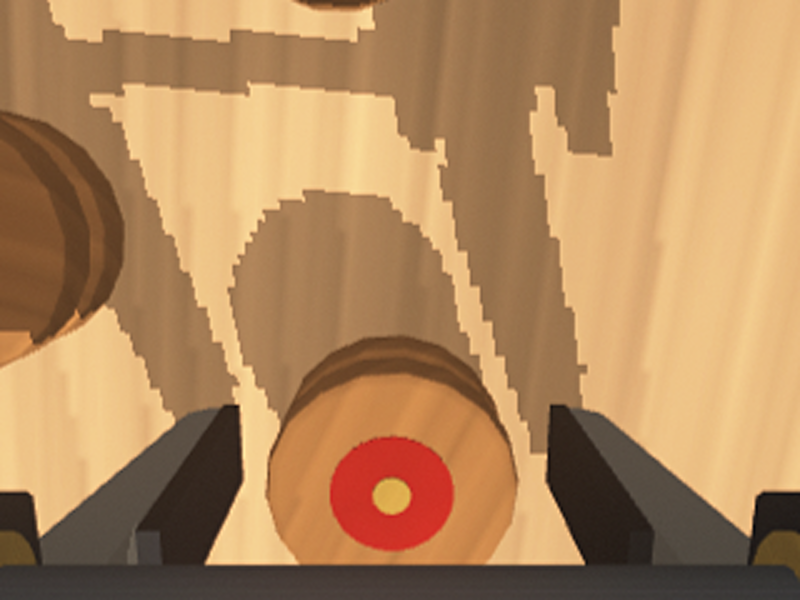

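```bash
python3 - <<'E'
from h import *
c=imaging.get_calibration("wrist"); t=np.array(robot.current_tcp_pos()); M=Ro.from_rotvec(robot.current_tool_rot()).as_matrix()
x=onz(c,160+392/2.5,60+495/2.5,.034); e=M.T@(x-t); print("in tool",e)
dx=e[0] if abs(e[0])>.0015 else 0
if dx: robot.line_to(t+dx*M[:,0],velocity=.03,force_limit=5)
f0=np.array(robot.current_ft_force()); 
jaws.set_gripper(.046)
print("width",robot.current_width(),np.array(robot.current_ft_force())-f0)
t=np.array(robot.current_tcp_pos())
robot.line_to([t[0],t[1],.10],velocity=.15)
f1=np.array(robot.current_ft_force()); print("lifted",f1-f0,robot.current_width(),robot.current_t())
im=imaging.snapshot("wrist"); c=imaging.get_calibration("wrist"); save(im,"w14",(160,60,320,240),2.5); np.savez("w14.npz",im=im,**c)
im=imaging.snapshot("scene"); save(im,"s14",(205,80,160,140),5)
E
```

```text
in tool [-0.00015312 -0.06563766 -0.00086518]
width 0.05349028682982986 [-0.12647299  0.30320805  1.19953098]
lifted [ 0.26283532 -0.23717698 -0.2525417 ] 0.05325868098048489 20.0833
```

View pics/w14.png

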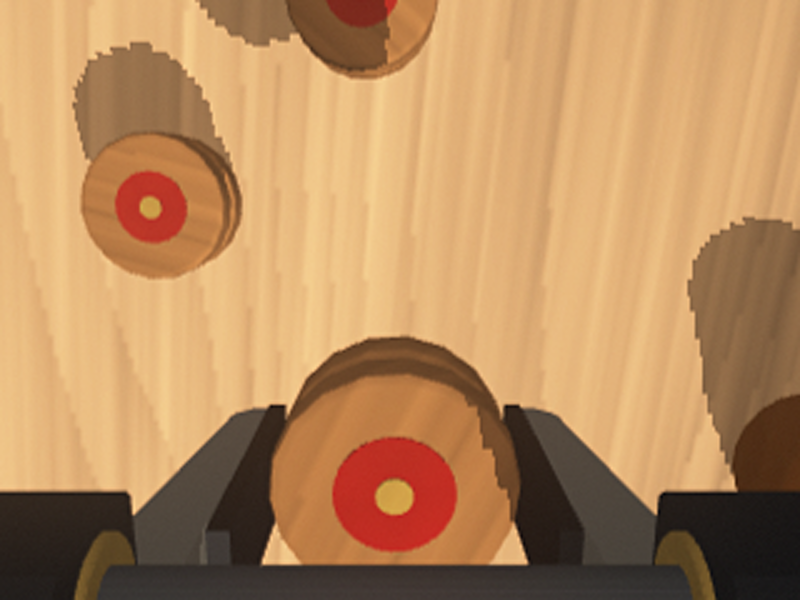

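View pics/s14.png

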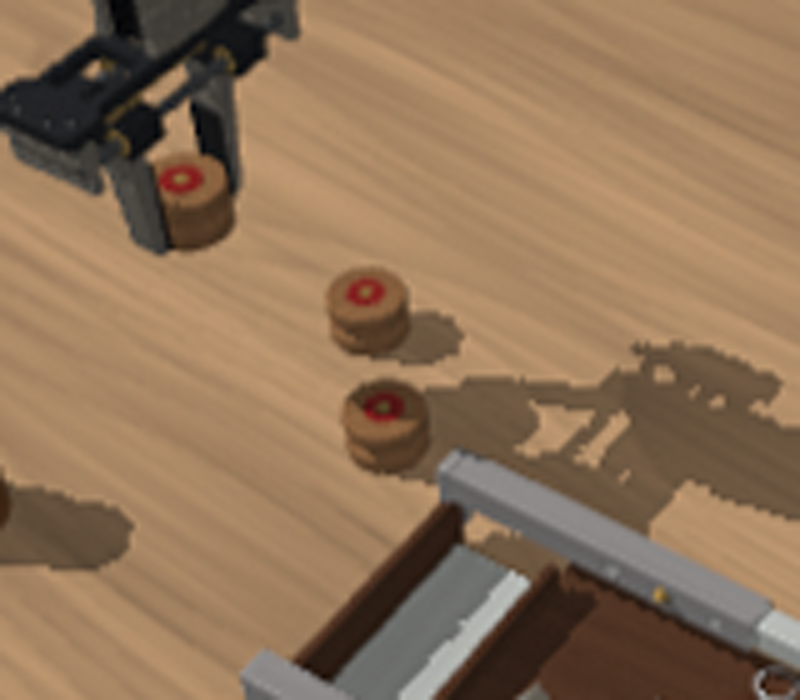

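The yo-yo is held level (width 53 mm). I'll carry it over the bay and lower it with a force guard.

```bash
python3 - <<'E'
from h import *
a=np.radians(5.4); rv=orient(a)
p=[.5916,-.0255]
robot.move_to([*p,.10],rv)
robot.line_to([*p,.045],velocity=.12)
im=imaging.snapshot("wrist"); c=imaging.get_calibration("wrist"); save(im,"w15",(160,60,320,240),2.5)
t=np.array(robot.current_tcp_pos()); M=Ro.from_rotvec(robot.current_tool_rot()).as_matrix(); print(t,robot.current_t())
im=imaging.snapshot("scene"); save(im,"s15",(225,120,200,170),3.5)
E
```

```text
[ 0.59220786 -0.02591047  0.04566445] 21.9167
```

View pics/w15.png

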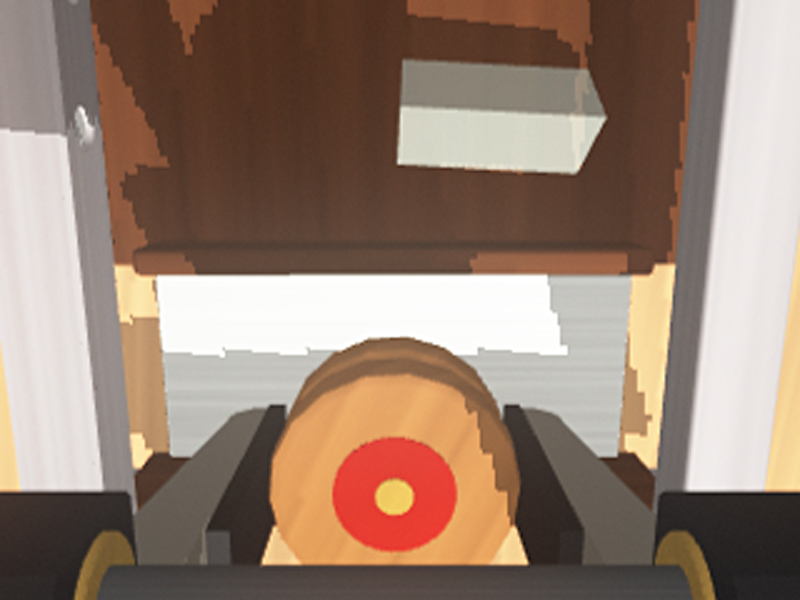

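View pics/s15.png

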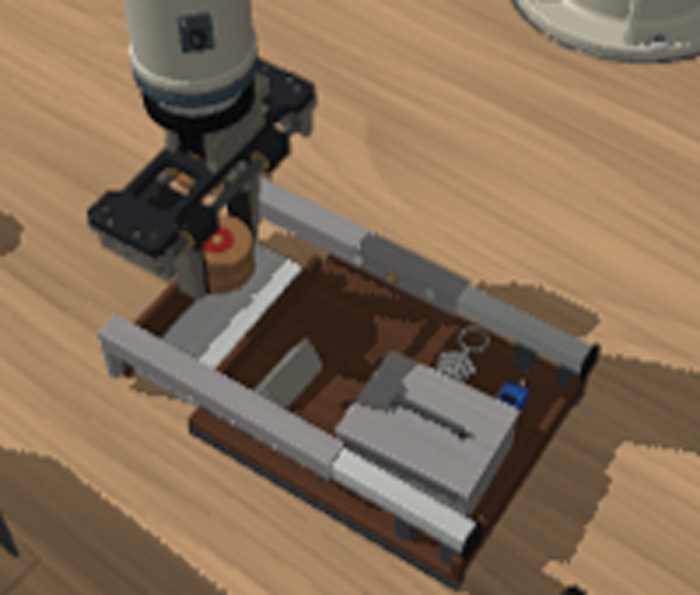

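```bash
python3 - <<'E'
from h import *
a=np.radians(5.4); d=np.array([np.sin(a),-np.cos(a),0]); p=np.array([.5916,-.0255,0])
c=imaging.get_calibration("wrist"); M=Ro.from_rotvec(robot.current_tool_rot()).as_matrix();t=np.array(robot.current_tcp_pos())
b=onz(c,160+392/2.5,60+273/2.5,.044); f=onz(c,160+180/2.5,60+456/2.5,.009)
yb=onz(c,160+394/2.5,60+495/2.5,t[2]+.0317+.034)
print("board",(b-p)@d,"fence",(f-p)@d,"yoyo",(yb-p)@d)
mid=((b-p)@d+(f-p)@d)/2; sh=mid-(yb-p)@d; print(mid,sh)
q=t+d*sh
robot.line_to([q[0],q[1],-.010],velocity=.08,force_limit=6)
f0=np.array(robot.current_ft_force())
st=robot.line_to([q[0],q[1],-.0235],velocity=.03,force_limit=4)
print(st,robot.current_tcp_pos(),np.array(robot.current_ft_force())-f0,robot.current_t())
im=imaging.snapshot("wrist"); save(im,"w16",(160,60,320,240),2.5)
im=imaging.snapshot("scene"); save(im,"s16",(225,120,200,170),3.5)
E
```

```text
board -0.036110613246621355 fence 0.03467958660422093 yoyo 0.00019235211870363272
-0.0007155133212002132 -0.0009078654399038459
True [ 0.59225314 -0.02486515 -0.02294352] [-0.95961818 -0.38871951  6.65012029] 23.2667
```

View pics/w16.png

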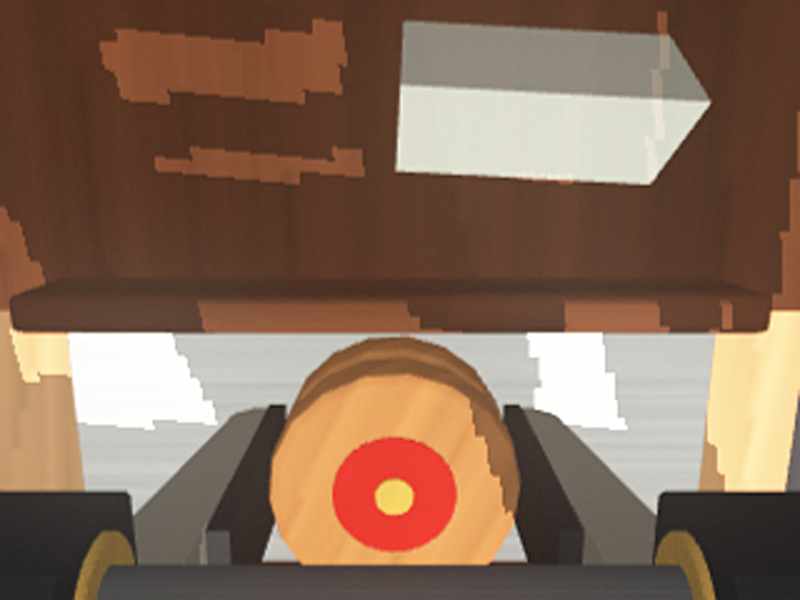

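View pics/s16.png

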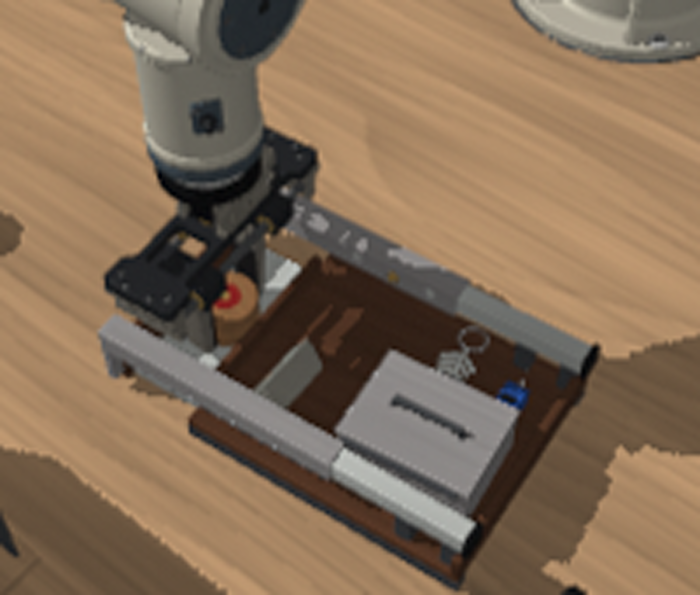

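Touchdown came at exactly the expected floor height (TCP -0.0229). I'll release, lift and check.

```bash
python3 - <<'E'
from h import *
a=np.radians(5.4)
jaws.set_gripper(.066); print(robot.current_width())
t=np.array(robot.current_tcp_pos())
robot.line_to([t[0],t[1],.11],velocity=.1)
im=imaging.snapshot("wrist"); save(im,"w17",(120,0,400,300),2)
robot.move_to([.40,-.10,.2],orient(a))
for n in ("top","scene"):
    im=imaging.snapshot(n); save(im,"f"+n,*(((225,140,260,150),3) if n=="top" else ((225,120,200,170),3.5)))
    c=imaging.get_calibration(n)
    for r in nets.place_of("yoyo",n)[:4]: print(n,round(r["p"],2),onz(c,r["at"][1],r["at"][0],.0).round(3))
print(robot.current_ft_force(),robot.current_t())
E
```

```text
0.06577881861045252
top 0.68 [ 0.597 -0.027  0.   ]
top 0.66 [0.5   0.041 0.   ]
scene 0.86 [ 0.589 -0.028  0.   ]
scene 0.68 [ 0.48  -0.163  0.   ]
scene 0.47 [ 0.413 -0.235  0.   ]
scene 0.45 [0.418 0.449 0.   ]
[0.36119414 0.43576294 0.41051331] 26.3917
```

View pics/w17.png

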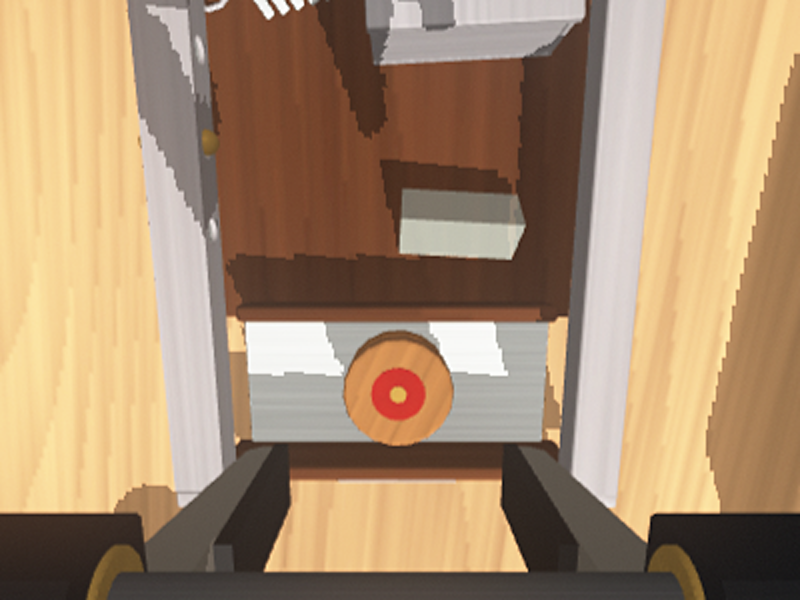

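View pics/fscene.png

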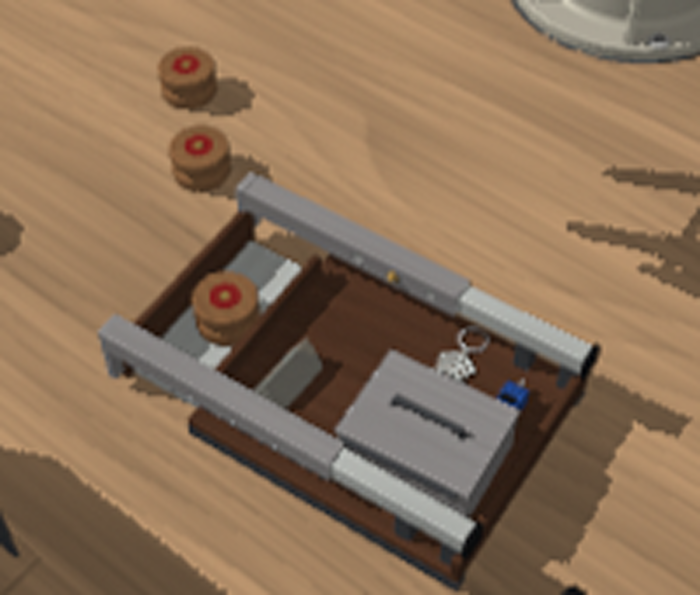

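View pics/ftop.png

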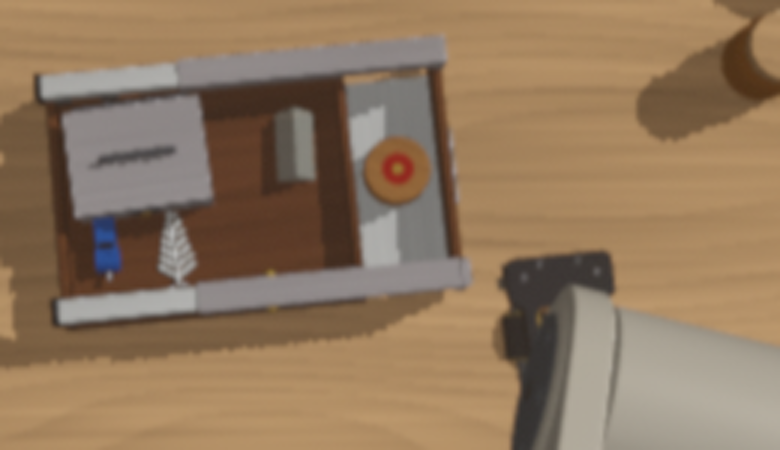

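The yo-yo lies flat in the middle of the bay. The top view shows both domes out at crop (271,273) and (273,306), and nothing else has moved. Handing in.

```bash
python3 -c "
from plant import robot
robot.hand_in(); print(robot.current_t())"
```

```text
the job is handed in; nothing more can be done
the job is handed in; nothing more can be done
```

The job is done and handed in at about 26.4 s of the 51 s allowed. The yo-yo lies flat on the floor of the widened end bay, and both brass buttons have popped out at the next hole.

**What I did:**
- **Tray:** I squeezed both buttons flush (finger width 21.9 mm) and drew the sleeve out 34.9 mm to the next hole. The first guarded pull stopped at its 20 N limit as the buttons began to slip under the wall. After that it slid at about 5 N and stopped when the buttons popped.
- **Yo-yo:** I took the look-alike farthest from the base (0.576 m, against 0.503 m and 0.473 m). I lowered it until it touched down at the expected floor height, with about 7 N of contact, then let go.

**Last checks:**
- The top view shows both domes out, and the yo-yo sits in the middle of the roughly 70 mm bay.
- The deck items, the other two yo-yos and the candle jar show no movement. I did not look again at the bowl and the torch, but the arm never went near them.

**What went wrong or disagreed:**
- The first squeeze closed on air above the rail, because the fingertips end about 37 mm short of the reported TCP. I saw this in the images and corrected for it; nothing was touched.
- In the final check the network called one spot near the tray (0.50, 0.04) a yo-yo. The picture shows that this is part of the rail.

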